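# Prove the reader's lid hinge, then load the slide carrier

## Task

Lift the lid of the slide reader to about 75 degrees, a little short of upright, let go of it and watch for two seconds that its friction hinge really holds it there. Then pick up the slide carrier by its fin and lower it, without dropping it, onto the two dowels in the open bay until it lies flat on the bay floor, and let go. Leave the lid standing open at that angle and do not disturb the bottle, the beaker or the slide box.

Things in the scene. Friction and masses are not known exactly. Their poses are not given: they have to be found in the camera images.
- reader: Slide reader: white fixed open-topped housing 240 (x) x 180 (y) x 90 mm high, walls 10 mm, under a grey lid. Origin: centre of its underside on the bench. The lid hinges along its +y wall; the lid's tab sticks out over its -y wall; yaw varies. Bay floor 30 mm above the bench. A black optics bar, 30 mm high, stands on the floor along the hinge side, 67 mm from the line of the dowels.
- lid_tab (a point): Grip point of the lid's pull tab, mid width and mid thickness. The tab is a flat tongue in the middle of the lid's free edge, 24 mm wide (along the reader's x; grasp across this), 10 mm thick, 40 mm long; this point is 27 mm out from the lid's edge and 95.5 mm above the bench when shut. Its axes turn with the lid; shut, they are parallel to the reader's.
- lid_hinge (a point): Point on the hinge line, mid lid, 85 mm from the reader's centre to +y, 90.5 mm above the bench. The hinge line runs along the reader's x, in the lid's underside plane. The tab's grip point is 202 mm from it along the lid and 5 mm above that plane. Lid 240 x 175 x 10 mm plus the tab, about 0.35 kg.
- lid (a joint): Lid angle in rad: 0 shut, growing as the tab rises; 1.31 is 75 degrees; stop at 1.92 (110 degrees). The hinge has dry friction: let go above about 1.0 rad the lid stays where it is; let go lower it may fall shut. Lifting takes under 5 N at the tab.
- carrier_mid (a point): Centre of the slide carrier, 26.5 mm above its underside. The carrier is a loose aluminium plate 120 (x) x 60 (y) x 8 mm, about 0.18 kg, flat on the bench, with an upright fin in its middle to hold it by: 20 mm thick (x; grasp across this), 40 mm long (y), its top 53 mm above the carrier's underside. x runs along the plate, z up.
- carrier_base (a point): Centre of the carrier's underside, axes as carrier_mid. Two through holes, 11 mm in diameter, lie on the x axis 48 mm either side of it. The carrier may go on the dowels either way round.
- bay_mid (a point): Point on the bay floor midway between the two dowels, 30 mm above the bench, 35 mm from the reader's centre towards -y, 120 mm horizontally from the hinge line. The seated carrier's underside centre lies here.
- dowel_a (a point): Top of the dowel on the reader's -x side. Both dowels are steel, 8 mm in diameter and 14 mm high, tapering over the top 5 mm to 3 mm diameter; they stand 96 mm apart along the reader's x.
- dowel_b (a point): Top of the other, identical dowel, on the reader's +x side.
- reagent: Bystander: amber bottle, 60 mm diameter, 130 mm high; origin at the centre of its underside.
- beaker: Bystander: glass beaker, 70 mm diameter, 85 mm high; origin at the centre of its underside.
- slidebox: Bystander: flat grey slide box 80 x 100 x 35 mm; origin at the centre of its underside.
There are look-alikes about, which are no part of the job. Leave any blue look-alike of the part that bears carrier_mid alone.

How it is judged (in metres and radians):
On the way:
1. the lid, let go and touched by nothing, stands still at 63 to 87 degrees for 2 s (value of joint lid between 1.1 and 1.52 rad and velocity of joint lid between -0.03 and 0.03 rad/s and contact force between lid and anything else below 0.05 N), for 1.9 s.
At the end, for the whole second after the job is handed in: Carrier flat on the bay floor, on both dowels (underside within 3 mm of the floor, centre within 4 mm of midway between the dowels, in line with them within 0.08 rad, tilt under 0.06 rad), released and still; lid still standing by itself, still, at 63 to 87 degrees (1.10 to 1.52 rad) (horizontal distance between carrier_base and bay_mid below 0.004 m and z of carrier_base in the frame of bay_mid below 0.003 m and angle between the x axis of carrier_mid and the x axis of reader, either way round below 0.08 rad and angle between carrier_mid's own z axis and vertical below 0.06 rad and linear speed of carrier below 0.02 m/s and value of joint lid between 1.1 and 1.52 rad and velocity of joint lid between -0.03 and 0.03 rad/s); the robot touches nothing.
It fails at once if the carrier is dropped (falls free faster than 0.5 m/s) (linear speed of carrier above 0.5 m/s and contact force between the fingers and carrier below 0.05 N).
It fails at once if the bottle, beaker or slide box is pushed more than 30 mm or tipped (distance of any of reagent, beaker, slidebox from where it was at the start of the episode above 0.03 m or angle between any of reagent, beaker, slidebox's own z axis and vertical above 0.5 rad).
It also fails if it takes over 69 s, if anything falls off the work surface, if the arm or the gripper's body presses on something with over 40 N, if the wrist force passes 120 N, or if a joint passes its speed limit or range.

## Robot

A 7-joint arm with a two-finger parallel gripper is mounted at the origin on the work surface. World frame = base frame: x ahead of the robot, y to its left, z up, the work surface at z = 0. Lengths are in mm, angles in rad, forces in N, time in s.
With the tool pointing down it reaches from about 425 to 875 mm from the base axis. Payload 8.4 kg.
Tool frame: the origin (TCP) lies between the finger pads; the fingertips stand 17 mm ahead of it and the grasp point (between the pads) lies 2 mm behind it (arm.nose_length is the distance from the TCP to the fingertips, in mm); z points along the fingers, x is the direction in which the jaws open and shut, and the axes are right-handed (so a half turn about z gives the same grasp; the last joint's range is limited). The gripper opens to 85 mm and grips with 20 to 120 N. Pads are 22 mm wide; open, the fingers measure 114 mm over their backs; the gripper's body (76 mm by 85 mm) begins 54 mm behind the grasp point. The pads swing forward as they close: fully open they stand 13 mm farther back than shut.
Start: joints at [1.051, 0.333, 0.04, 1.465, -0.013, 1.343, -0.059], TCP at [265.494, -593.276, 222.308] pointing down, gripper open.
Joint ranges: [-2.58, 2.58], [-0.38, 2.09], [-1.3, 1.39], [0.25, 2.4], [-1.5, 4.64], [0.08, 2.09], [-2.65, 2.65]. Speed limits (rad/s): [2.22, 2.22, 2.79, 2.79, 3.14, 3.14, 3.14].

## Interface

Orientations are given as a unit quaternion [x, y, z, w].
In Python, from station import arm gives the robot as it stands. Calls block until the motion is done:
- arm.move_ptp(position, orientation): joint-space move of the TCP to a pose.
- arm.move_l(position, rotation=None, max_speed=150): straight line of the TCP; rotation=None keeps the orientation; max_speed is the mean speed in mm/s.
- arm.movej(angles): joint-space move.
- arm.release() and arm.grab(newtons=None): open the fingers fully, or close them until they stop; newtons is the grip in N (None keeps the last).
- arm.pause(seconds).
- arm.inverse_kinematics(position, orientation): joint angles nearest the present ones, or None.
- arm.read_state(): the state.
- arm.grab_frame(name): name is "scene" or "top" or "wrist"; returns the picture (400x640x3 uint8, red, green, blue); there is no depth.
- arm.calibration(name): a dict with "vertical_fov" (degrees; the focal length in pixels is half the picture's height over the tangent of half this angle, whatever the lens; pixels are square), "cx", "cy" (the principal point, pixels), "world_from_camera" (4x4, takes a point from camera to world coordinates). Camera axes: x right, y down, z forward; pixel columns grow to the right and rows downward; lengths in mm; the calibration is good to about 2 mm. A picture is of the moment at which its call begins: read the wrist's pose just before it. calibration takes no time and is no camera call; for the wrist camera it gives the pose at the moment of the call.
A pose or a line that the arm cannot do raises arm.MotionError and nothing moves.
- arm.job_done(): hands the job in, once; it reports no verdict.
The state is a dict: "time_s": time; "joint_pos": joint angles; "dq": joint speeds; "joint_efforts": joint torques, N m; "eef_pos": TCP position; "tcp_rot": TCP orientation; "force": force on the tool from outside, world axes, zero at the start; "ft_torque": the same for the moment, N m; "gripper_width": opening from 0.0 (shut) to 1.0 (fully open).
Only numpy, scipy, OpenCV 4.12 (cv2) and the standard library are available. Lean on these libraries where they do the work, as an engineer would, in place of code of your own. Each camera call takes 0.05 s, during which the arm holds its last target.

## Working session

There is one attempt and no reset: what is moved stays moved. The work goes in short steps, each a Python script; the robot and the scene stay as the last script left them, time stands still between calls to the robot, and variables do not carry over. Pictures are saved under pics/ and viewed, and the job is handed in when it is done.

```bash
ls; mkdir -p pics; python3 - <<'E'
from station import arm
import cv2,numpy as np
for n in ["scene","top","wrist"]:
    c=arm.calibration(n); print(n,c["vertical_fov"],c["cx"],c["cy"],np.round(c["world_from_camera"],3).tolist())
    f=arm.grab_frame(n); cv2.imwrite(f"pics/{n}0.png",f[:,:,::-1])
print(arm.read_state())
E
```

```text
pics
scene 48.1104016163528 319.32139142889883 208.8748252701427 [[0.546, 0.619, -0.564, 1299.664], [0.838, -0.395, 0.377, -616.77], [0.01, -0.678, -0.735, 1082.556], [0.0, 0.0, 0.0, 1.0]]
top 46.980587664892475 324.2316749920676 193.65894657120683 [[0.024, -0.978, 0.207, 244.103], [-1.0, -0.023, 0.007, -95.63], [-0.002, -0.207, -0.978, 1556.972], [0.0, 0.0, 0.0, 1.0]]
wrist 63.52918683682532 317.7956876097069 199.70677975550524 [[0.408, -0.876, -0.256, 330.513], [-0.913, -0.392, -0.113, -564.107], [-0.001, 0.28, -0.96, 373.205], [0.0, 0.0, 0.0, 1.0]]
{'time_s': 0.15, 'joint_pos': array([ 1.05081934,  0.3337185 ,  0.03986336,  1.46605428, -0.0134162 ,
        1.34330091, -0.05847484]), 'dq': array([ 0.00194515, -0.00105781,  0.00075211, -0.00197318, -0.0003757 ,
       -0.00029052,  0.00157885]), 'joint_efforts': array([ 1.98407790e-03, -6.59039211e+01,  1.36672631e+00, -4.05871260e+01,
        1.67663820e-02,  9.71722679e-03, -8.60600858e-05]), 'eef_pos': array([ 265.34960408, -592.97567199,  221.65167887]), 'tcp_rot': array([ 8.39191504e-01, -5.43835684e-01, -5.25338721e-04, -3.05453687e-04]), 'force': array([-0.1911097 ,  1.03375105,  0.25402114]), 'ft_torque': array([-0.01019269,  0.01926791,  0.01718049]), 'gripper_width': 0.9991780611757226}
```

View pics/top0.png

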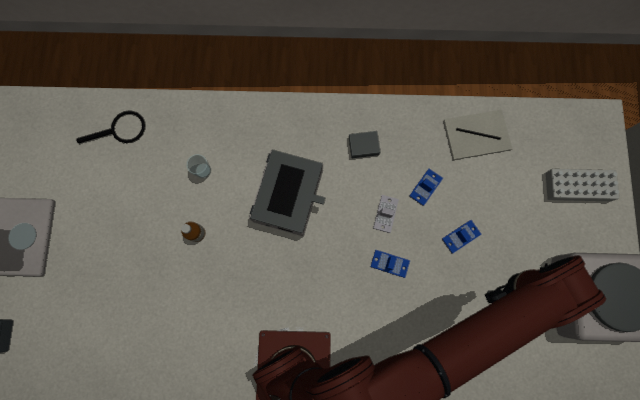

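View pics/scene0.png

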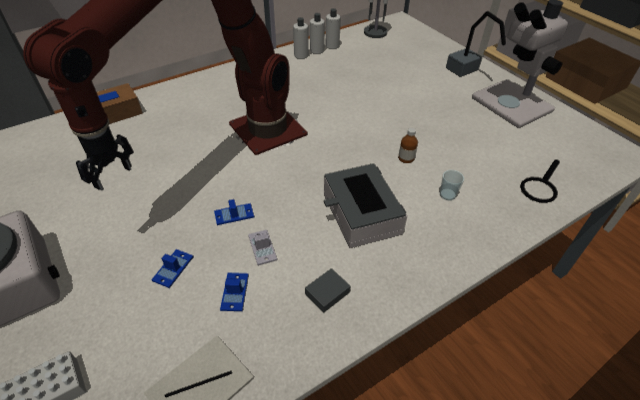

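View pics/wrist0.png

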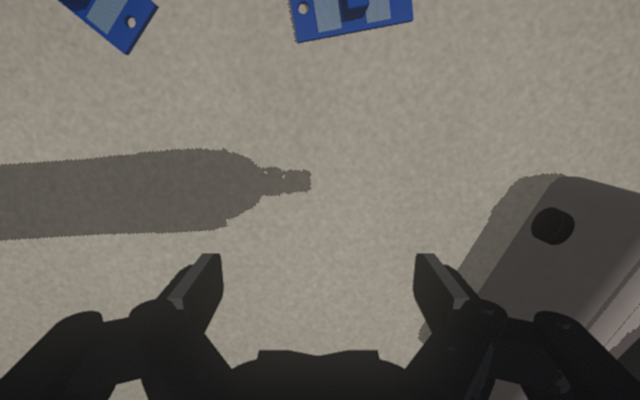

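The top view shows the reader at (288,195) with its tab near (318,200). The carrier candidates are the aluminium one at (385,213) and the blue ones at (426,187), (461,236) and (390,263). By the description I choose the aluminium one; close crops next.

```bash
cat > h.py <<'E'
import numpy as np, cv2
from station import arm
from scipy.spatial.transform import Rotation as R
def K(c): 
    f=200/np.tan(np.radians(c["vertical_fov"])/2); return f,c["cx"],c["cy"]
def ray(c,uv):
    f,cx,cy=K(c); T=np.array(c["world_from_camera"]); d=np.array([(uv[0]-cx)/f,(uv[1]-cy)/f,1]); return T[:3,3],T[:3,:3]@d
def onz(c,uv,z):
    o,d=ray(c,uv); return o+d*(z-o[2])/d[2]
def proj(c,p):
    f,cx,cy=K(c); T=np.array(c["world_from_camera"]); q=T[:3,:3].T@(np.asarray(p,float)-T[:3,3]); return np.array([cx+f*q[0]/q[2],cy+f*q[1]/q[2]])
def snap(n,name):
    c=arm.calibration(n); f=arm.grab_frame(n)[:,:,::-1].copy(); cv2.imwrite(f"pics/{name}.png",f); return c,f
E
python3 - <<'E'
import cv2,numpy as np
a=cv2.imread("pics/top0.png");b=cv2.imread("pics/scene0.png")
cv2.imwrite("pics/c1.png",cv2.resize(a[140:250,240:410],None,fx=4.7,fy=4.7,interpolation=cv2.INTER_CUBIC))
cv2.imwrite("pics/c2.png",cv2.resize(b[150:280,230:420],None,fx=4.2,fy=4.2,interpolation=cv2.INTER_CUBIC))
E
```

```text
(no output)
```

View pics/c1.png

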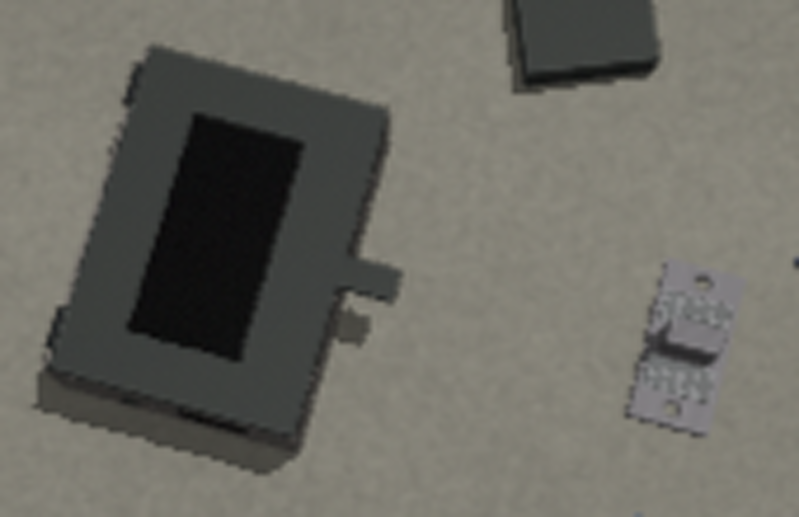

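View pics/c2.png

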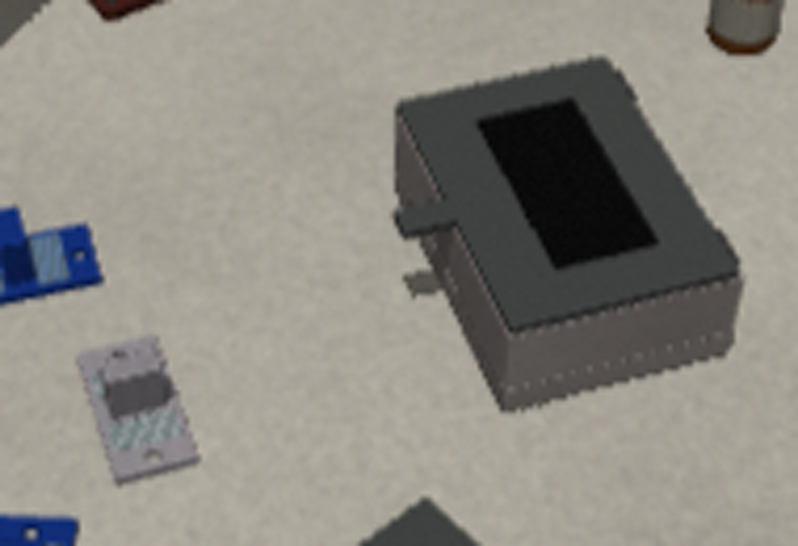

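Crop 1 shows the lid corners, the tab (upper of the two grey stubs, the lower one being its shadow) and the aluminium carrier with its two holes and fin. I'll turn these into positions.

```bash
python3 - <<'E'
from h import *
ct=arm.calibration("top"); cs=arm.calibration("scene")
t=lambda x,y:((x+.5)/4.7-.5+240,(y+.5)/4.7-.5+140)
s=lambda x,y:((x+.5)/4.2-.5+230,(y+.5)/4.2-.5+150)
L=np.array([onz(ct,t(*p),100.5) for p in [(150,45),(388,108),(298,438),(50,375)]])
print("lid top",L.round(1).tolist()); e=[np.linalg.norm(L[i]-L[(i+1)%4]) for i in range(4)];print(e, L.mean(0))
Ls=np.array([onz(cs,s(*p),100.5) for p in [(738,270),(515,328),(398,103),(606,60)]])
print("lid scene",Ls.round(1).tolist(),[np.linalg.norm(Ls[i]-Ls[(i+1)%4]) for i in range(4)],Ls.mean(0))
print("tab end", [onz(ct,t(*p),100.5).round(1) for p in [(402,268),(395,303)]])
H=[onz(ct,t(*p),8).round(1) for p in [(703,282),(673,408)]];print("holes",H,np.linalg.norm(H[0]-H[1]),(H[0]+H[1])/2)
H=[onz(cs,s(*p),8).round(1) for p in [(121,355),(153,455)]];print("holes",H,np.linalg.norm(H[0]-H[1]),(H[0]+H[1])/2)
for n,p in dict(bottle=(193,236),beaker=(199,175),box=(364,146)).items(): print(n,onz(ct,p,0).round(0))
E
```

```text
lid top [[698.2, 92.3, 100.5], [656.1, -76.0, 100.5], [423.4, -20.9, 100.5], [462.5, 149.3, 100.5]]
[np.float64(173.5352412640755), np.float64(239.17299743689287), np.float64(174.59021757136395), np.float64(242.47821758653365)] [560.03229838  36.18028936 100.5       ]
lid scene [[699.0, 90.2, 100.5], [657.7, -73.9, 100.5], [426.4, -16.7, 100.5], [472.8, 148.3, 100.5]] [np.float64(169.2204258291801), np.float64(238.24058362775568), np.float64(171.42452238789022), np.float64(233.5827844559968)] [563.98256094  36.98664168 100.5       ]
tab end [array([542.3, -88.5, 100.5]), array([517.8, -84.2, 100.5])]
holes [array([ 556. , -307.9,    8. ]), array([ 462.8, -285.7,    8. ])] 95.8075153628357 [ 509.4 -296.8    8. ]
holes [array([ 461.8, -283.2,    8. ]), array([ 554.8, -306.9,    8. ])] 95.97233976516353 [ 508.3  -295.05    8.  ]
bottle [416. 357.   0.]
beaker [630. 354.   0.]
box [ 749. -221.    0.]
```

Both views agree. The lid measures 240 × 174 mm, the hole spacing is 95.9 mm, and the reader yaw is about −13.7°. I'll check the arc's reachability for different tool pitches before moving.

```bash
cat >> h.py <<'E'
YAW=np.radians(-13.7); RX=np.array([np.cos(YAW),np.sin(YAW),0]); RY=np.array([-np.sin(YAW),np.cos(YAW),0]); RZ=np.array([0,0,1.])
LIDC=np.array([561.0,36.4,0]); HINGE=LIDC+87.5*RY+90.5*RZ; BAY=HINGE-120*RY-60.5*RZ
def tab(th,r=202,h=5):  # grip point at lid angle
    out=-RY*np.cos(th)+RZ*np.sin(th); up=RZ*np.cos(th)+RY*np.sin(th)
    return HINGE+r*out+h*up
def quat(pitch,flip):  # tool z=(0,sin,-cos) in reader frame, x=+-RX
    z=RY*np.sin(pitch)-RZ*np.cos(pitch); x=RX*flip; y=np.cross(z,x)
    return R.from_matrix(np.array([x,y,z]).T).as_quat()
def tcp_for(grasp,q): # TCP so that grasp point (2mm behind) is at 'grasp'
    return np.asarray(grasp)+2*R.from_quat(q).apply([0,0,1])
E
python3 - <<'E'
from h import *
print("tab0",tab(0),"bay",BAY)
d=np.radians
for flip in (1,-1):
  for p0 in (20,30,40,50,60,75):
    out=[]
    for th in range(0,81,10):
        q=quat(d(p0-th),flip); j=arm.inverse_kinematics(tcp_for(tab(d(th)),q),q)
        out.append('x' if j is None else '%.1f/%.1f/%.1f'%(j[4],j[5],j[6]))
    print(flip,p0,out)
  for p in (-5,0,5,10,15):
    q=quat(d(p),flip)
    print("place",flip,p,[None if j is None else np.round(j,2) for j in [arm.inverse_kinematics(tcp_for(BAY+[0,0,h],q),q) for h in (36,120,250)]])
E
```

```text
tab0 [533.88203228 -74.84237424  95.5       ] bay [553.30276025   4.8246536   30.        ]
1 20 ['-0.3/1.0/0.2', '-0.1/1.1/-0.1', '0.1/1.2/-0.3', '0.3/1.3/-0.5', '0.5/1.5/-0.7', '0.6/1.7/-0.8', '0.8/2.0/-1.0', '0.9/2.1/-1.0', '0.8/2.1/-0.8']
1 30 ['-0.4/1.1/0.4', '-0.3/1.1/0.1', '-0.1/1.2/-0.1', '0.1/1.2/-0.3', '0.3/1.4/-0.5', '0.5/1.6/-0.7', '0.7/1.8/-0.9', '0.9/2.1/-1.0', '0.8/2.1/-0.9']
1 40 ['-0.6/1.1/0.5', '-0.4/1.1/0.3', '-0.3/1.1/0.1', '-0.1/1.2/-0.1', '0.1/1.3/-0.3', '0.3/1.4/-0.6', '0.5/1.6/-0.7', '0.7/1.9/-0.9', '0.8/2.1/-1.0']
1 50 ['-0.7/1.2/0.6', '-0.6/1.2/0.5', '-0.4/1.2/0.3', '-0.3/1.2/0.1', '-0.1/1.3/-0.2', '0.1/1.4/-0.4', '0.3/1.5/-0.6', '0.5/1.7/-0.8', '0.8/1.9/-1.0']
1 60 ['-0.8/1.3/0.8', '-0.7/1.2/0.6', '-0.6/1.2/0.4', '-0.5/1.2/0.2', '-0.3/1.2/0.0', '-0.1/1.3/-0.2', '0.1/1.4/-0.5', '0.3/1.5/-0.7', '0.6/1.8/-0.9']
1 75 ['-0.9/1.4/0.9', '-0.8/1.4/0.8', '-0.7/1.3/0.6', '-0.7/1.3/0.4', '-0.5/1.3/0.3', '-0.4/1.3/0.0', '-0.2/1.3/-0.2', '0.0/1.4/-0.4', '0.3/1.5/-0.7']
place 1 -5 [array([ 0.37,  0.36, -0.6 ,  1.83,  0.32,  1.07, -0.61]), array([ 0.39,  0.27, -0.62,  1.75
[... 1585 characters left out ...]
.2/1.4/2.6', '0.4/1.6/2.4']
place -1 -5 [array([ 0.73,  0.54, -1.09,  1.82,  0.6 ,  1.18,  2.32]), array([ 0.75,  0.41, -1.09,  1.74,  0.46,  1.29,  2.44]), array([ 0.77,  0.29, -1.1 ,  1.56,  0.33,  1.5 ,  2.55])]
place -1 0 [array([ 0.79,  0.51, -1.09,  1.84,  0.51,  1.11,  2.42]), array([ 0.82,  0.38, -1.09,  1.76,  0.36,  1.22,  2.53]), array([ 0.93,  0.32, -1.23,  1.57,  0.3 ,  1.46,  2.58])]
place -1 5 [array([ 0.86,  0.5 , -1.09,  1.86,  0.42,  1.04,  2.52]), array([ 0.88,  0.37, -1.09,  1.78,  0.26,  1.17,  2.63]), None]
place -1 10 [array([ 0.92,  0.49, -1.09,  1.87,  0.32,  0.99,  2.63]), None, None]
place -1 15 [array([-0.88,  0.56,  1.22,  1.97, -0.87,  1.16, -2.65]), None, None]
```

```bash
python3 - <<'E'
from h import *
d=np.radians; P0=60; q=quat(d(P0),1)
g=tcp_for(tab(0,206),q); z=R.from_quat(q).apply([0,0,1])
print(g, g-110*z)
arm.move_ptp(g-110*z,q)
s=arm.read_state(); print(s["time_s"],s["eef_pos"].round(1),s["force"].round(1))
c,f=snap("wrist","w1"); 
print("tab proj",proj(c,tab(0)),"tab end",proj(c,tab(0,215,10)),proj(c,tab(0,175,10)+12*RX),proj(c,tab(0,175,10)-12*RX))
snap("scene","s1")
E
```

```text
[533.34489539 -77.04579828  94.5       ] [ 510.78303177 -169.59828237  149.5       ]
1.8833 [ 510.7 -170.6  149.6] [-0.3  0.6  0.6]
tab proj [316.89790299 190.10597295] tab end [316.88754929 197.03849003] [330.37092895 164.78517419] [303.41885492 164.79994082]
```

View pics/w1.png

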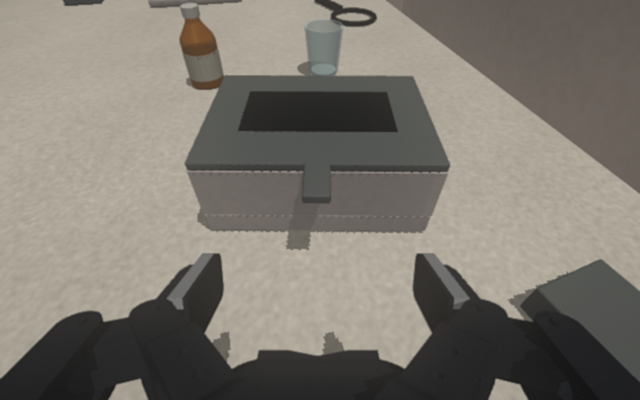

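View pics/s1.png

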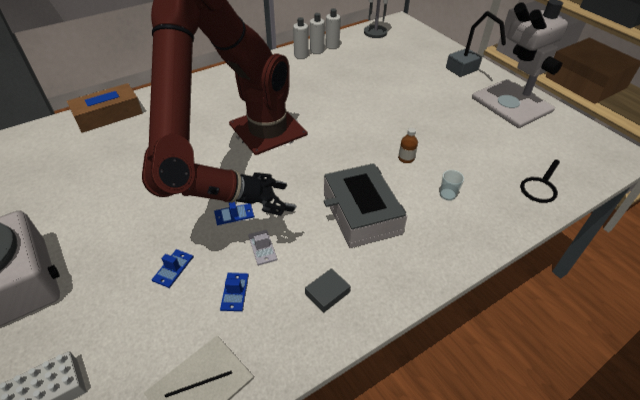

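The wrist view shows the tab centred at columns 303–330 and ending at row about 200. The projected model gives 303–330 and row 197, so it agrees. Now I'll grasp and lift.

```bash
python3 - <<'E'
from h import *
d=np.radians; P0=60; q=quat(d(P0),1)
arm.move_l(tcp_for(tab(0,206),q),q,max_speed=90)
arm.grab(25)
s=arm.read_state(); print(s["time_s"],s["eef_pos"].round(1),s["force"].round(1),s["gripper_width"])
for k in range(1,9):
    th=d(76*k/8); q=quat(d(P0)-th,1)
    arm.move_l(tcp_for(tab(th,206),q),q,max_speed=90)
    s=arm.read_state(); print(k,round(s["time_s"],2),s["eef_pos"].round(1),s["force"].round(1),round(s["gripper_width"],3))
    if np.linalg.norm(s["force"])>40: break
snap("scene","s2"); snap("top","t2"); snap("wrist","w2")
E
```

```text
4.275 [534.6 -78.7  94.9] [-0.2 -5.6  3.4] -0.000374546648086097
1 4.8 [534.  -73.7 127.8] [ 0.3  0.2 -0.1] 0.002
2 5.33 [535.6 -65.4 159.5] [-0.2 -0.3 -1. ] -0.003
3 5.85 [539.  -51.9 190. ] [ 0.3  0.  -0.9] 0.001
4 6.38 [543.5 -33.7 217.9] [-0.5 -1.  -1.3] -0.006
5 6.9 [549.1 -11.2 242.3] [ 0.4 -0.6 -0.3] 0.0
6 7.42 [555.7  15.  262.7] [-0.5 -1.  -0.4] -0.001
7 7.95 [563.1  44.1 278.5] [ 1.  -0.3  0.4] -0.002
8 8.47 [571.   75.6 289.1] [-0.2 -0.5 -1.4] -0.002
```

View pics/s2.png

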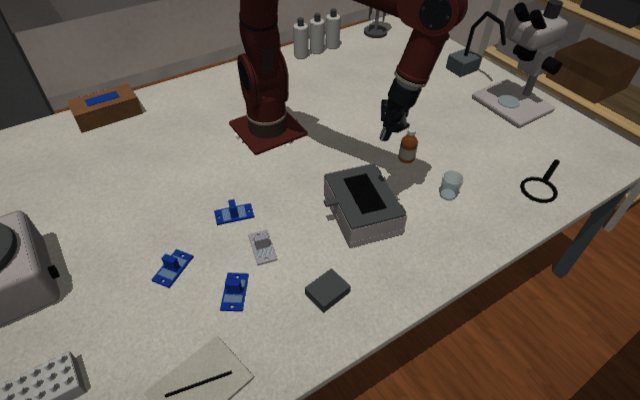

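View pics/w2.png

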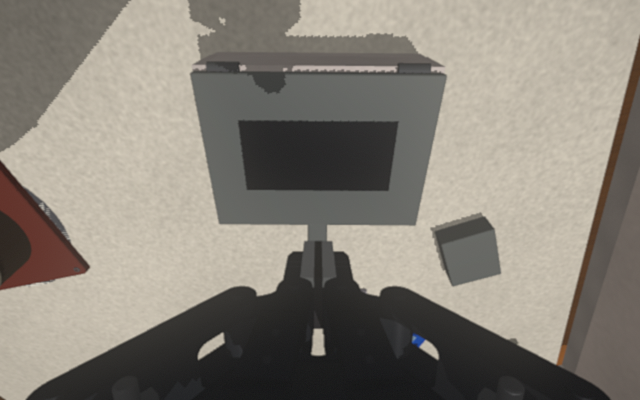

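The gripper closed to zero width, so it missed the tab. The scene view shows the lid still shut at (365,195), and the wrist view shows it shut too. I'll check where the fingertips really are against the tool frame.

```bash
python3 - <<'E'
from h import *
s=arm.read_state(); c=arm.calibration("wrist"); M=R.from_quat(s["tcp_rot"]); p=s["eef_pos"]; print(s["time_s"],arm.nose_length)
for v in ([0,0,0],[0,0,17],[0,0,-2],[0,11,17],[0,-11,17]): print(v,proj(c,p+M.apply(v)).round(1))
T=np.array(c["world_from_camera"]); print(M.inv().apply(T[:3,3]-p), M.inv().apply(T[:3,2]))
print("lid/tab", [proj(c,x).round(1) for x in (tab(0,215,10)+12*RX,tab(0,215,10)-12*RX,tab(0,175,10)+120*RX,tab(0,175,10)-120*RX,tab(0,0,10)+120*RX)])
# w1 check
E
python3 - <<'E'
import cv2
a=cv2.imread("pics/w2.png");cv2.imwrite("pics/c3.png",cv2.resize(a[200:350,220:420],None,fx=4,fy=4,interpolation=cv2.INTER_CUBIC))
E
```

```text
8.625 17.0
[0, 0, 0] [317.3 250. ]
[0, 0, 17] [317.4 237. ]
[0, 0, -2] [317.3 251.7]
[0, 11, 17] [317.4 254.9]
[0, -11, 17] [317.3 218.6]
[   0.21677419  -71.08612376 -151.68025204] [2.15006618e-04 2.80007666e-01 9.59997740e-01]
lid/tab [array([326.8, 251.2]), array([308.1, 251.3]), array([415.9, 225.9]), array([218.9, 226.6]), array([445.7,  74.7])]
```

View pics/c3.png

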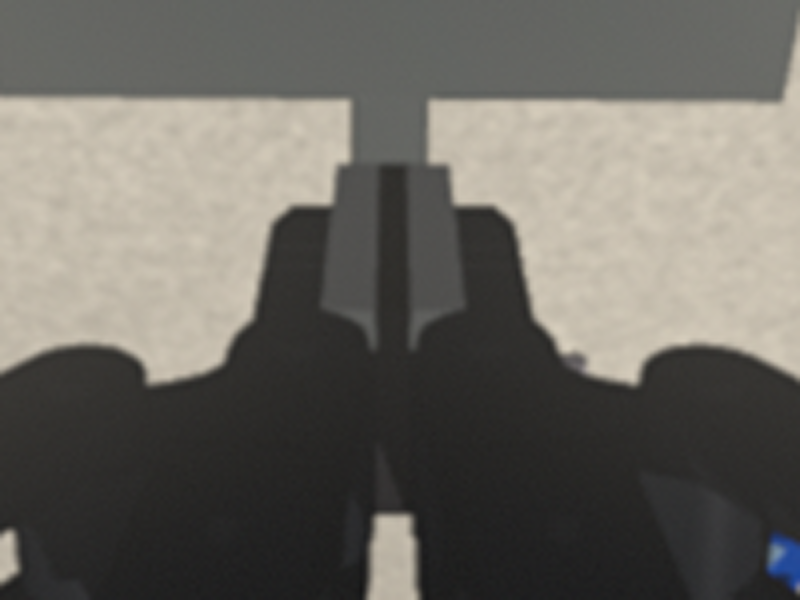

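```bash
python3 - <<'E'
from h import *
s=arm.read_state(); M=R.from_quat(s["tcp_rot"]); p=s["eef_pos"]
print(s["gripper_width"],p)
for n,pic,(x0,y0) in (("scene","s2",(340,80)),("top","t2",(230,150))):
    c=arm.calibration(n); a=cv2.imread(f"pics/{pic}.png"); b=cv2.resize(a[y0:y0+75,x0:x0+100],None,fx=4,fy=4,interpolation=cv2.INTER_CUBIC)
    for v,col in (([0,0,0],(0,0,255)),([0,0,17],(0,255,0)),([0,11,17],(255,255,0)),([0,-11,17],(255,255,0)),([0,0,-56],(255,0,255))):
        u=(proj(c,p+M.apply(v))-[x0,y0]+.5)*4; cv2.circle(b,tuple(int(k) for k in u),3,col,-1)
    cv2.imwrite(f"pics/{pic}c.png",b)
a=np.vstack([cv2.imread("pics/s2c.png"),cv2.imread("pics/t2c.png")]);cv2.imwrite("pics/c4.png",a)
E
```

```text
-0.00246985366232921 [570.99006895  74.83294484 289.78778093]
```

View pics/c4.png

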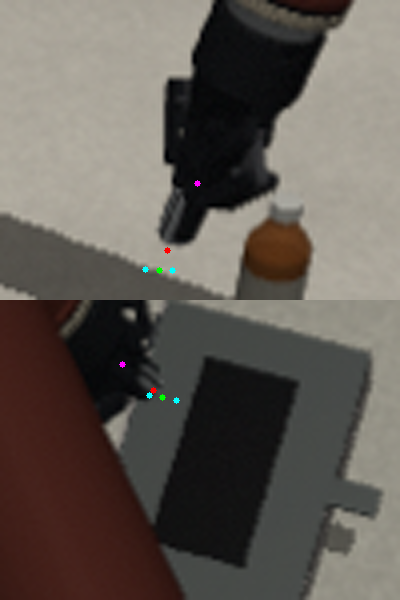

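```bash
python3 - <<'E'
from h import *
s=arm.read_state(); c=arm.calibration("wrist"); cs=arm.calibration("scene"); M=R.from_quat(s["tcp_rot"]); p=s["eef_pos"]
for y in(-11,0,11):
  print(y,[(z,proj(c,p+M.apply([0,y,z]))[1].round(0),((proj(cs,p+M.apply([0,y,z]))-[340,80]+.5)*4).round(0)) for z in (-18,-12,-6,0,6,12,17)])
a=cv2.imread("pics/s2.png"); cv2.imwrite("pics/c5.png",cv2.resize(a[115:155,360:420],None,fx=12,fy=12,interpolation=cv2.INTER_CUBIC))
c,f=snap("wrist","w3")
E
```

```text
-11 [(-18, np.float64(245.0), array([190., 230.])), (-12, np.float64(239.0), array([187., 237.])), (-6, np.float64(235.0), array([184., 244.])), (0, np.float64(230.0), array([181., 251.])), (6, np.float64(226.0), array([178., 258.])), (12, np.float64(222.0), array([175., 265.])), (17, np.float64(219.0), array([172., 271.]))]
0 [(-18, np.float64(267.0), array([177., 230.])), (-12, np.float64(261.0), array([174., 237.])), (-6, np.float64(255.0), array([171., 244.])), (0, np.float64(250.0), array([168., 251.])), (6, np.float64(245.0), array([165., 258.])), (12, np.float64(241.0), array([162., 265.])), (17, np.float64(237.0), array([159., 270.]))]
11 [(-18, np.float64(288.0), array([164., 229.])), (-12, np.float64(281.0), array([160., 236.])), (-6, np.float64(275.0), array([157., 243.])), (0, np.float64(269.0), array([154., 250.])), (6, np.float64(264.0), array([151., 257.])), (12, np.float64(259.0), array([148., 264.])), (17, np.float64(255.0), array([146., 270.]))]
```

View pics/c5.png

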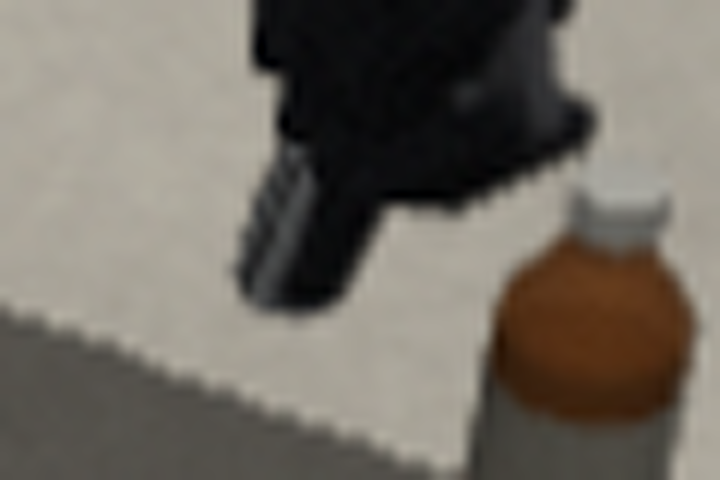

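Scene tip end (crop ≈ (176,240)) and wrist tip end (row 241) both put the shut fingertips about 11 mm behind the reported TCP, not 17 mm ahead. The 6 N push along −tool-z, just touching the tab's end, fits that as well. So the real grasp point is about 28 mm farther back than stated. I'll use 30 mm in place of 2 mm and verify it at the tab.

```bash
sed -i 's/return np.asarray(grasp)+2\*/return np.asarray(grasp)+30*/' h.py; python3 - <<'E'
from h import *
d=np.radians; P0=60
arm.release()
th=d(38); q=quat(d(P0)-th,1); arm.move_l(tcp_for(tab(th,250),q),q,max_speed=200)
q=quat(d(P0),1); g=tcp_for(tab(0,204),q); z=R.from_quat(q).apply([0,0,1])
arm.move_l(g-70*z,q,max_speed=200)
arm.move_l(g,q,max_speed=90)
s=arm.read_state(); print(s["time_s"],(s["eef_pos"]-g).round(1),s["force"].round(1))
c,f=snap("wrist","w4"); cv2.imwrite("pics/w4c.png",cv2.resize(f[120:320,190:450],None,fx=3,fy=3,interpolation=cv2.INTER_CUBIC))
c,f=snap("scene","s4"); cv2.imwrite("pics/s4c.png",cv2.resize(f[150:260,240:400],None,fx=5,fy=5,interpolation=cv2.INTER_CUBIC))
E
```

```text
12.15 [ 0.2 -0.7  0.1] [ 1.   0.4 -0.7]
```

View pics/w4c.png

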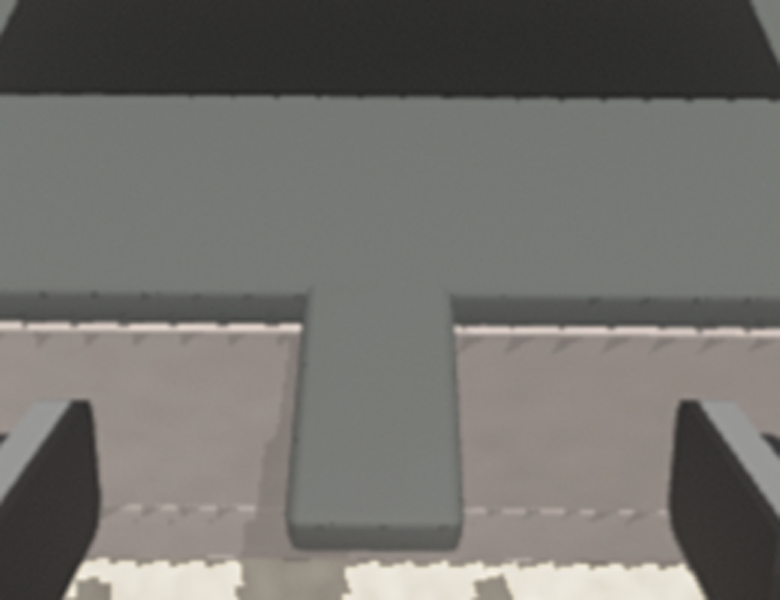

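View pics/s4c.png

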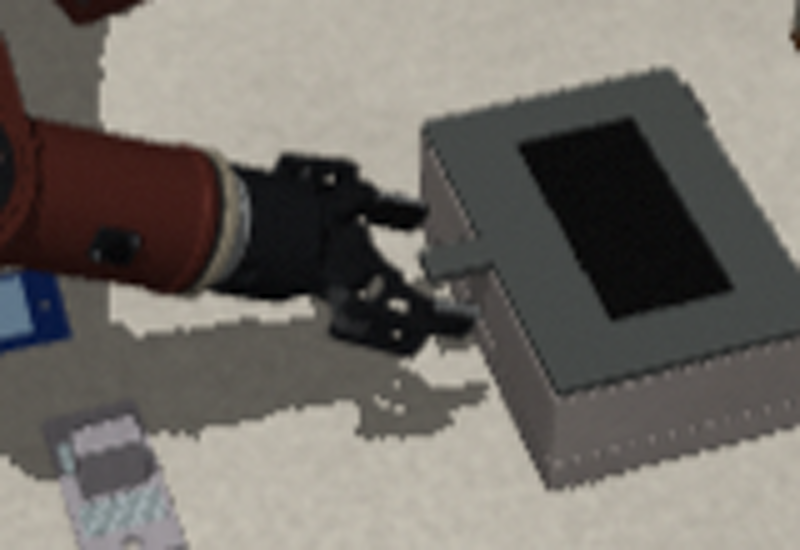

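Now the pads clearly flank the tab. In the wrist crop, the tab spans columns 290–460 and the pads sit at 100 and 680, with their tips short of the lid edge. Grasp.

```bash
python3 - <<'E'
from h import *
d=np.radians; P0=60
arm.grab(30)
s=arm.read_state(); print(s["time_s"],s["eef_pos"].round(1),s["force"].round(1),s["gripper_width"])
if s["gripper_width"]>0.15:
  for k in range(1,9):
    th=d(76*k/8); q=quat(d(P0)-th,1)
    arm.move_l(tcp_for(tab(th,204),q),q,max_speed=85)
    s=arm.read_state(); print(k,round(s["time_s"],2),s["force"].round(1),round(s["gripper_width"],3))
    if np.linalg.norm(s["force"])>40 or s["gripper_width"]<.15: break
c,f=snap("scene","s5"); snap("wrist","w5"); cv2.imwrite("pics/s5c.png",cv2.resize(f[50:250,240:480],None,fx=3,fy=3))
E
```

```text
12.8333 [538.7 -51.5  80.6] [-5.9 -1.4  4.7] 0.2738466586529343
1 13.33 [-5.3 -1.9  0.2] 0.278
2 13.83 [-5.4 -2.7 -0.7] 0.272
3 14.33 [-6.  -2.9  2.1] 0.275
4 14.83 [-4.4 -3.   3.7] 0.275
5 15.33 [-5.8 -2.7  5.7] 0.272
6 15.83 [-1.6 -2.4  6. ] 0.275
7 16.33 [-1.7 -2.3  5.7] 0.27
8 16.83 [ 0.8 -1.3  6.1] 0.273
```

View pics/s5c.png

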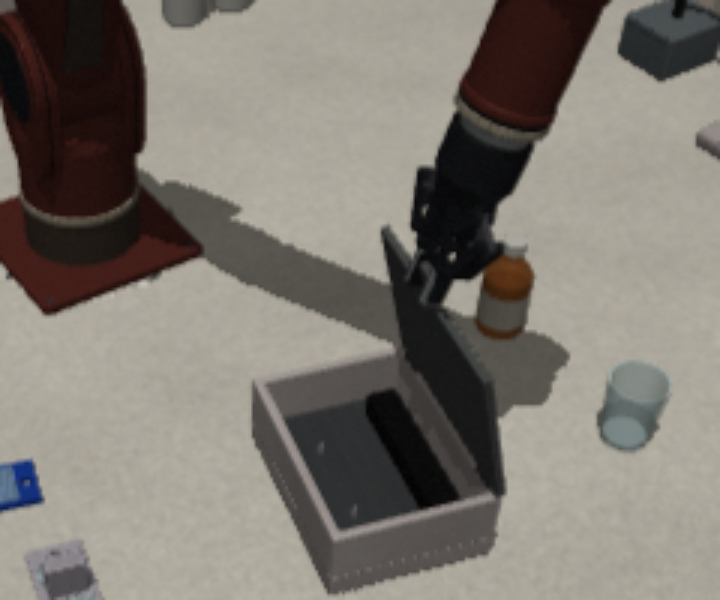

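View pics/w5.png

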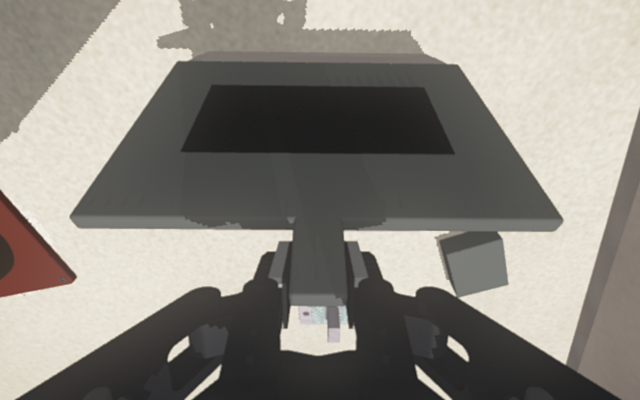

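The lid is up (scene view) and both dowels are visible in the bay. I'll release, back off along the tool axis, and watch for 2 s.

```bash
python3 - <<'E'
from h import *
d=np.radians; P0=60
arm.release()
th=d(76); q=quat(d(P0)-th,1); z=R.from_quat(q).apply([0,0,1])
arm.move_l(tcp_for(tab(th,204),q)-100*z,q,max_speed=150)
s=arm.read_state(); print(s["time_s"])
c,f=snap("scene","s6"); 
arm.pause(2.0)
c,g=snap("scene","s7"); print("diff",np.abs(f.astype(int)-g).max(2)[130:230,340:420].mean())
cv2.imwrite("pics/s7c.png",cv2.resize(g[50:250,240:480],None,fx=3,fy=3))
snap("top","t7")
E
```

```text
18.375
diff 1.4225
```

View pics/s7c.png

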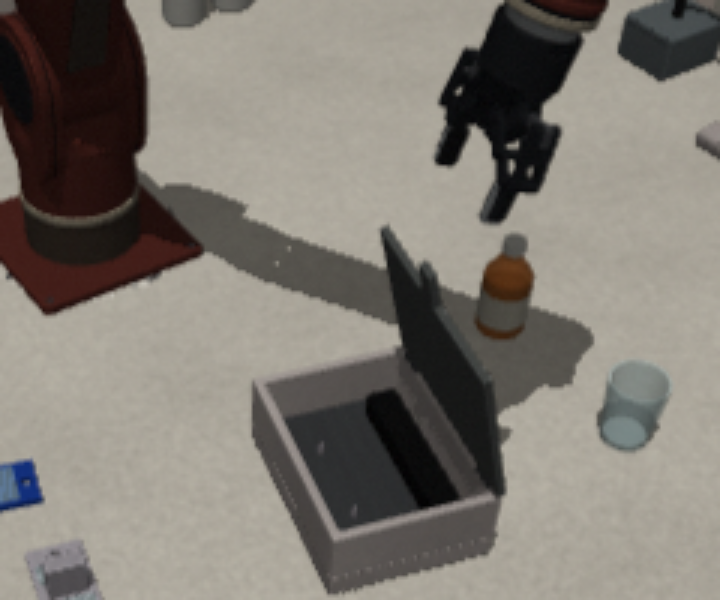

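View pics/t7.png

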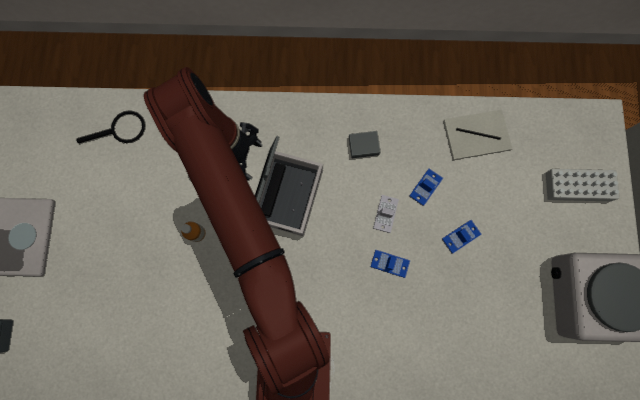

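The lid has stood for 2 s with no visible change. Next I'll measure the dowels from a hover over the bay, then the carrier holes from the same relative hover, so that camera bias cancels.

```bash
python3 - <<'E'
from h import *
d=np.radians; q=quat(d(12),1)
s=arm.read_state(); p=s["eef_pos"]
print(p.round(0))
# lid angle check from tab/edge in scene: free-edge corners on -x and +x side 
arm.move_l([p[0],p[1],440],max_speed=250)
arm.move_l(tcp_for(BAY+[0,0,360],q),q,max_speed=200)
arm.move_l(tcp_for(BAY+[0,0,114],q),q,max_speed=180)
s=arm.read_state(); print(s["time_s"],s["eef_pos"].round(1),s["force"].round(1))
c,f=snap("wrist","w8"); 
np.save("cal8.npy",c,allow_pickle=True)
print([proj(c,BAY+[0,0,14]+48*k*RX).round(1) for k in(-1,1)])
snap("scene","s8")
E
```

```text
[576.  97. 357.]
23.275 [555.5  10.9 115.6] [ 0.4 -0.1 -0.6]
[array([251. , 236.4]), array([381.6, 236.3])]
```

View pics/w8.png

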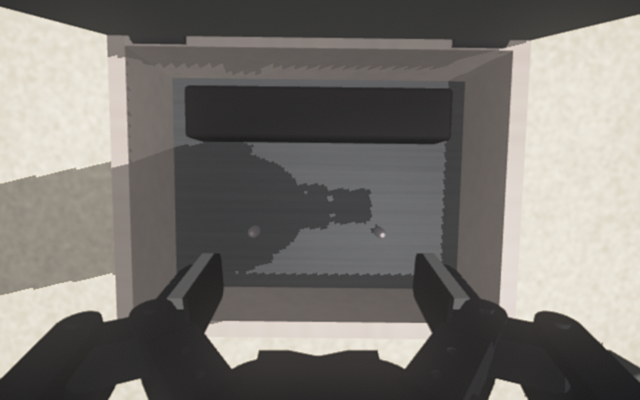

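View pics/s8.png

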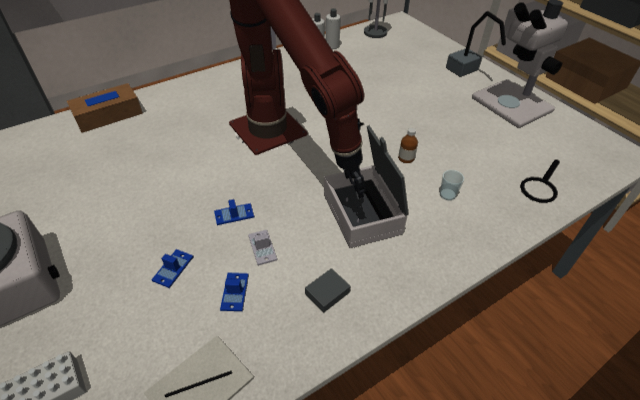

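The wrist view shows dowel a near (254,231) and dowel b near (379,232). I'll zoom on those while moving on to the carrier hover.

```bash
python3 - <<'E'
from h import *
d=np.radians; q=quat(d(12),1)
a=cv2.imread("pics/w8.png")
cv2.imwrite("pics/w8c.png",np.hstack([cv2.resize(a[215:245,x:x+30],None,fx=13,fy=13,interpolation=cv2.INTER_CUBIC) for x in (240,365)]))
CB=np.array([508.8,-296,0])
arm.move_l(tcp_for(BAY+[0,0,250],q),q,max_speed=200)
arm.move_ptp(tcp_for(CB+[0,0,108],q),q)
s=arm.read_state(); print(s["time_s"],s["eef_pos"].round(1),s["force"].round(1))
c,f=snap("wrist","w9"); np.save("cal9.npy",c,allow_pickle=True)
pr=[proj(c,CB+[0,0,8]+48*k*RX).round(1) for k in(-1,1)]; print(pr)
cv2.imwrite("pics/w9c.png",np.hstack([cv2.resize(f[int(u[1])-15:int(u[1])+15,int(u[0])-15:int(u[0])+15],None,fx=13,fy=13,interpolation=cv2.INTER_CUBIC) for u in pr]))
E
```

```text
25.525 [ 511.5 -288.4   79.4] [0.6 0.1 0.5]
[array([250.7, 238.4]), array([381.4, 238.5])]
```

View pics/w8c.png

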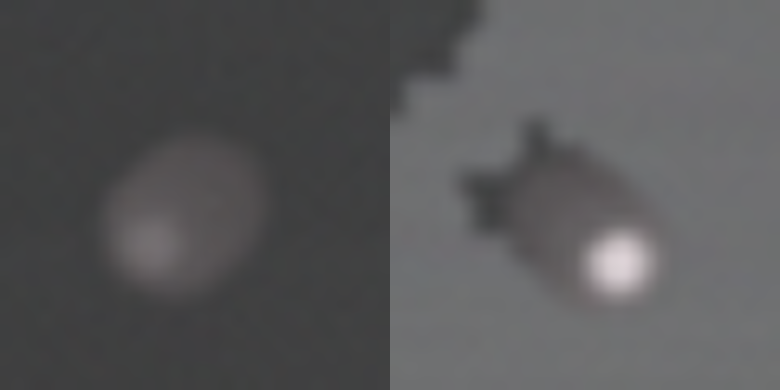

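View pics/w9.png

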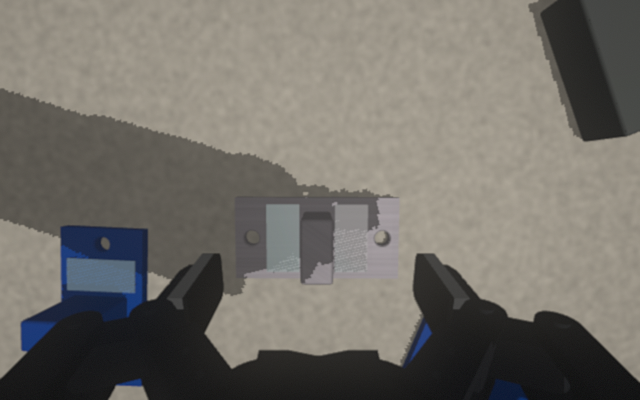

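View pics/w9c.png

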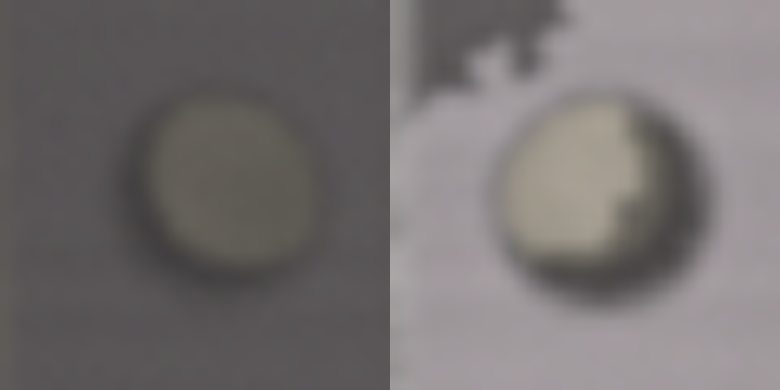

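```bash
python3 - <<'E'
from h import *
c8=np.load("cal8.npy",allow_pickle=True).item();c9=np.load("cal9.npy",allow_pickle=True).item()
D=[onz(c8,u,44) for u in ((251.1,233.2),(382.1,234.9))]; H=[onz(c9,u,8) for u in ((251.5,237.0),(381.9,237.8))]
for n,X in (("dowel",D),("hole",H)):
    v=X[1]-X[0]; print(n,[x.round(2) for x in X],"len",np.linalg.norm(v).round(2),"yaw",np.degrees(np.arctan2(v[1],v[0])).round(2),"mid",((X[0]+X[1])/2).round(2))
print("BAY model",BAY)
E
```

```text
dowel [array([507.33,  18.48,  44.  ]), array([600.52,  -5.6 ,  44.  ])] len 96.25 yaw -14.49 mid [553.93   6.44  44.  ]
hole [array([ 462.98, -283.77,    8.  ]), array([ 555.94, -306.93,    8.  ])] len 95.8 yaw -13.99 mid [ 509.46 -295.35    8.  ]
BAY model [553.30276025   4.8246536   30.        ]
```

Hole spacing is 95.8 mm and dowel spacing 96.3 mm. The bay midpoint is within 1.7 mm of the model, and the yaws are −14.0° and −14.5°. All plausible, so I'll grasp the fin.

```bash
cat >> h.py <<'E'
def quat2(pitch,yawdeg):
    return (R.from_euler('z',yawdeg+13.7,degrees=True)*R.from_quat(quat(pitch,1))).as_quat()
CM=np.array([509.46,-295.35,0]); DM=np.array([553.93,6.44,0])
E
python3 - <<'E'
from h import *
d=np.radians; q=quat2(d(12),-14.0)
arm.move_l(tcp_for(CM+[0,0,35],q),q,max_speed=70)
s=arm.read_state(); print(s["time_s"],s["force"].round(1))
c,f=snap("wrist","w10")
arm.grab(45)
s=arm.read_state(); print(s["time_s"],(s["eef_pos"]-tcp_for(CM+[0,0,35],q)).round(2),s["force"].round(1),s["gripper_width"])
c,f=snap("wrist","w11");c,f=snap("scene","s11"); cv2.imwrite("pics/s11c.png",cv2.resize(f[180:300,180:340],None,fx=4.5,fy=4.5,interpolation=cv2.INTER_CUBIC))
E
```

```text
26.7667 [-0.1 -0.  -0.3]
27.425 [ 0.1  -0.15  0.13] [-0.3 -1.   1.9] 0.23028145124225016
```

View pics/w10.png

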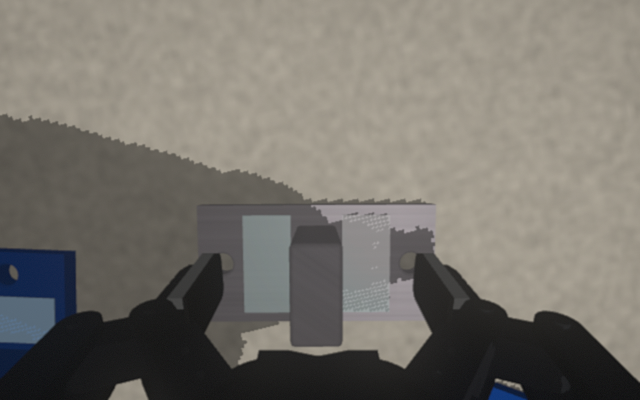

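View pics/w11.png

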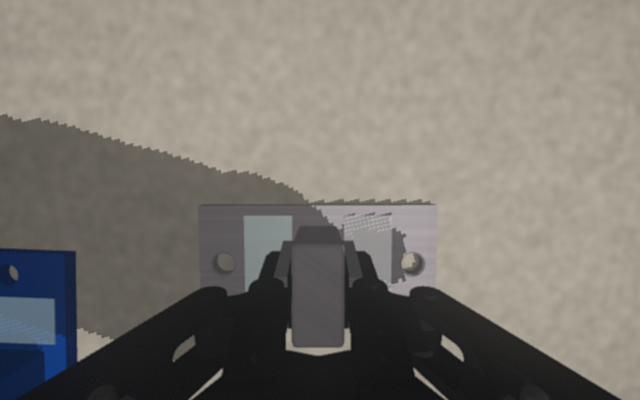

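View pics/s11c.png

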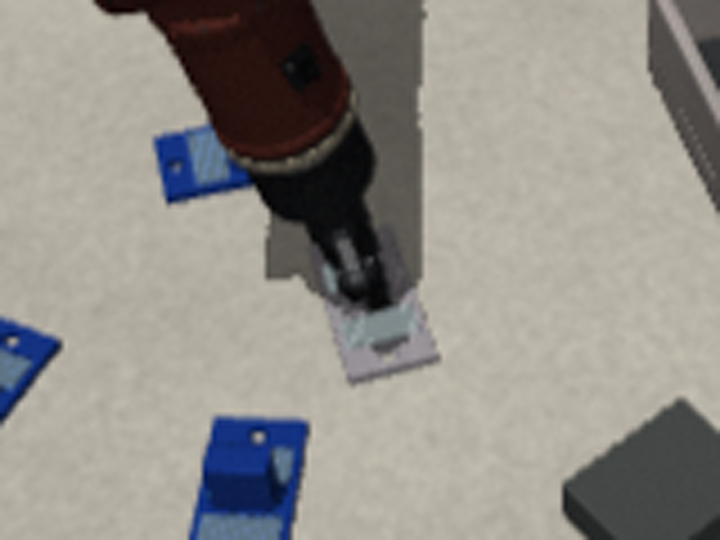

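The fin is held (width 0.23 ≈ 20 mm), and both holes stay visible in hand at about (225,263) and (412,264). The carrier shifted about 1.5 px on closing, so I'll lift and re-measure the holes in hand.

```bash
python3 - <<'E'
from h import *
d=np.radians; q=quat2(d(12),-14.0)
arm.move_l(tcp_for(CM+[0,0,95],q),q,max_speed=70)
s=arm.read_state(); print(s["time_s"],s["force"].round(1),s["gripper_width"])
c,f=snap("wrist","w12"); np.save("cal12.npy",dict(c=c,p=s["eef_pos"],r=s["tcp_rot"]),allow_pickle=True)
a=cv2.imread("pics/w11.png")
row=lambda f:np.hstack([cv2.resize(f[248:278,x:x+30],None,fx=13,fy=13,interpolation=cv2.INTER_CUBIC) for x in (210,397)])
cv2.imwrite("pics/c12.png",cv2.resize(np.vstack([row(a),row(f)]),None,fx=.7,fy=.7))
E
```

```text
28.5333 [-0.4 -0.7 -1.6] 0.22814514941561775
```

View pics/c12.png

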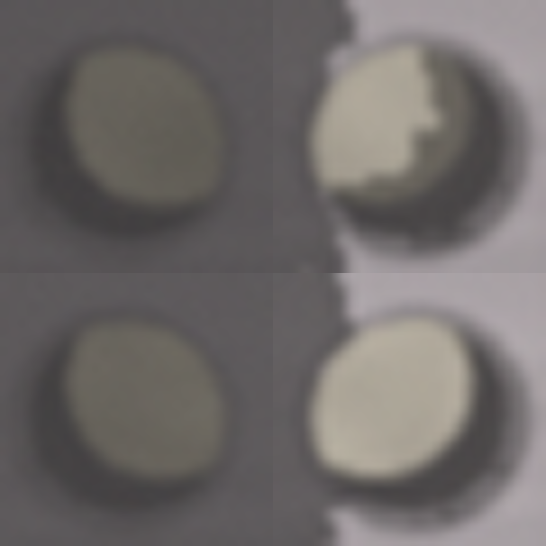

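View pics/w12.png

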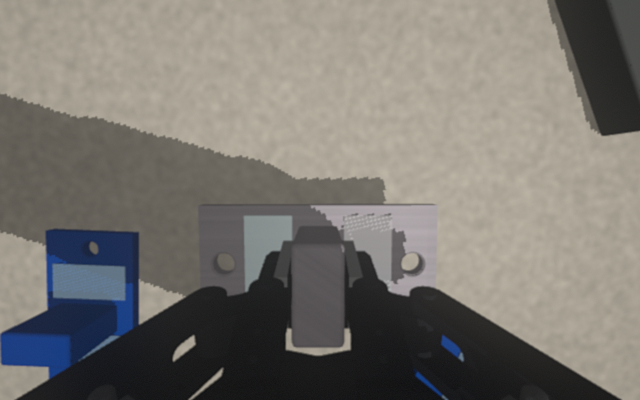

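```bash
python3 - <<'E'
from h import *
n=np.load("cal12.npy",allow_pickle=True).item(); c=n["c"]; q=quat2(np.radians(12),-14.0)
dz=n["p"][2]-tcp_for(CM+[0,0,35],q)[2]
H=[onz(c,u,8+dz) for u in ((223.6,262.7),(412.5,263.7))]; v=H[1]-H[0]; m=(H[0]+H[1])/2
print(dz,np.linalg.norm(v),np.degrees(np.arctan2(v[1],v[0])))
g=n["p"]-30*R.from_quat(n["r"]).apply([0,0,1]); r=(m-g)[:2]; e=np.array([np.cos(np.radians(-14)),np.sin(np.radians(-14))])
print("hole mid rel grasp: along x",r@e,"along y",r@[-e[1],e[0]])
# plate left/right edges shift w10->w11
for k in ("w10","w11","w12"):
    a=cv2.cvtColor(cv2.imread(f"pics/{k}.png"),cv2.COLOR_BGR2GRAY).astype(float)
    r1=cv2.GaussianBlur(a,(5,5),0)[212:222].mean(0); gr=np.abs(np.diff(r1)); 
    pk=lambda lo,hi: (gr[lo:hi]*np.arange(lo,hi)).sum()/gr[lo:hi].sum()
    col=a[195:215,240:300].mean(1); gc=np.abs(np.diff(col))
    print(k,pk(194,206).round(2),pk(240,250).round(2),pk(428,442).round(2),(gc*np.arange(195,214)).sum()/gc.sum())
E
```

```text
59.52010726544887 95.70319877168279 -14.331825692294206
hole mid rel grasp: along x 0.39170725347793217 along y 0.057117298675480085
w10 196.31 241.76 434.91 204.9741744284505
w11 197.4 242.81 436.09 204.54430970149252
w12 197.44 242.86 435.75 204.49774571686203
```

```bash
cat >> h.py <<'E'
PY=-14.3; e=np.array([np.cos(np.radians(PY)),np.sin(np.radians(PY)),0]); ey=np.array([-e[1],e[0],0])
GT=DM-0.5*e-0.1*ey
E
python3 - <<'E'
from h import *
d=np.radians; q=quat2(d(12),-14.0)
arm.move_l(tcp_for(CM+[0,0,190],q),q,max_speed=150)
q=quat2(d(12),PY)
arm.move_l(tcp_for(GT+[0,0,190],q),q,max_speed=150)
arm.move_l(tcp_for(GT+[0,0,88],q),q,max_speed=80)
arm.pause(0.3)
s=arm.read_state(); print(s["time_s"],s["force"].round(1),s["gripper_width"],(s["eef_pos"]-tcp_for(GT+[0,0,88],q)).round(2))
c,f=snap("wrist","w13"); cv2.imwrite("pics/c13.png",np.hstack([cv2.resize(f[248:278,x:x+30],None,fx=13,fy=13,interpolation=cv2.INTER_CUBIC) for x in (210,397)]))
c,f=snap("scene","s13"); cv2.imwrite("pics/s13c.png",cv2.resize(f[90:250,280:440],None,fx=3.7,fy=3.7,interpolation=cv2.INTER_CUBIC))
E
```

```text
33.275 [ 0.3 -0.  -1.9] 0.22861284175886082 [ 0.14 -0.04  0.2 ]
```

View pics/w13.png

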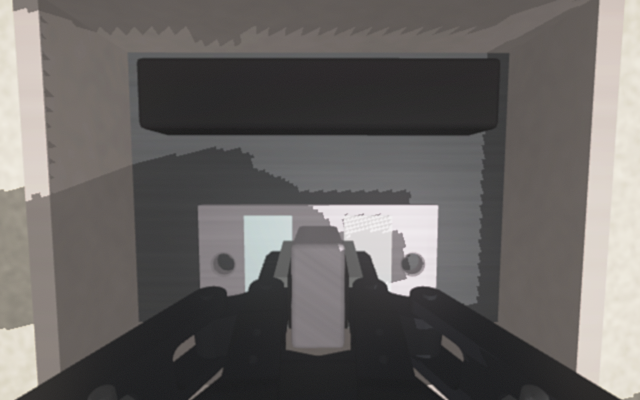

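View pics/c13.png

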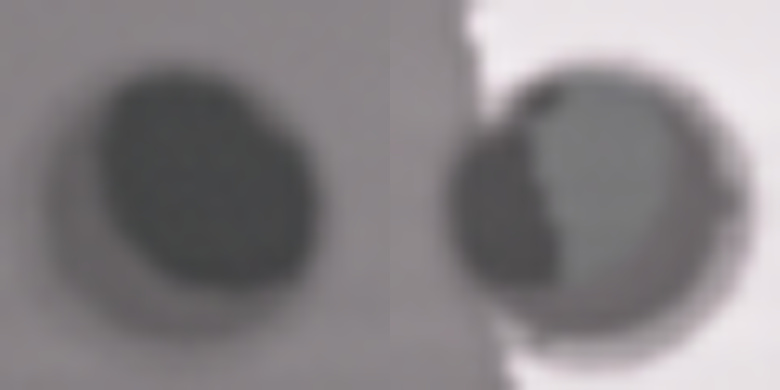

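View pics/s13c.png

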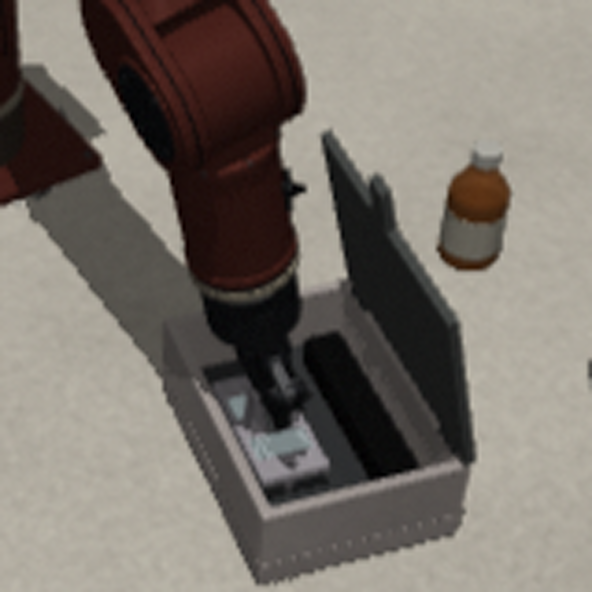

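The carrier is level over the bay, and the lid is clear of the arm. The dowels can't be seen through the holes from this angle, so I'll lower in small steps while watching force.

```bash
python3 - <<'E'
from h import *
d=np.radians; q=quat2(d(12),PY)
for h in (80,77,74,71,69,67.5,66.5,65.5):
    T=tcp_for(GT+[0,0,h],q); arm.move_l(T,q,max_speed=30)
    s=arm.read_state(); print(h,round(s["time_s"],2),s["force"].round(1),s["ft_torque"].round(2),(s["eef_pos"]-T).round(2))
    if s["force"][2]>12: break
snap("wrist","w14"); c,f=snap("scene","s14"); cv2.imwrite("pics/s14c.png",cv2.resize(f[140:250,310:420],None,fx=5,fy=5,interpolation=cv2.INTER_CUBIC))
E
```

```text
80 33.79 [ 0.   0.3 -0.9] [-0.24  0.07 -0.02] [-0.24  0.05 -0.34]
77 34.04 [ 0.1  0.1 -1.2] [-0.31  0.03 -0.01] [-0.15 -0.01 -0.21]
74 34.29 [-1.  -0.6 -1.2] [-0.22  0.08  0.04] [-0.18  0.02 -0.21]
71 34.54 [ 1.1 -0.5 -1.6] [-0.27  0.02 -0.04] [-0.17 -0.   -0.23]
69 34.79 [-0.9  0.1 -0.7] [-0.21  0.07  0.07] [-0.11  0.   -0.12]
67.5 35.04 [ 0.4  0.5 -0.4] [-0.26  0.06 -0.02] [-0.08 -0.02 -0.11]
66.5 35.29 [-1.   0.5 -1.8] [-0.33  0.07 -0.05] [-0.06  0.03 -0.06]
65.5 35.54 [-0.1 -0.1 -0.6] [-0.28  0.07  0.01] [-0.04 -0.02 -0.06]
```

View pics/w14.png

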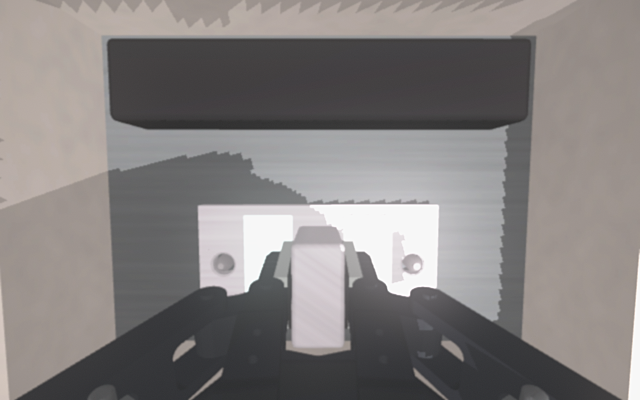

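View pics/s14c.png

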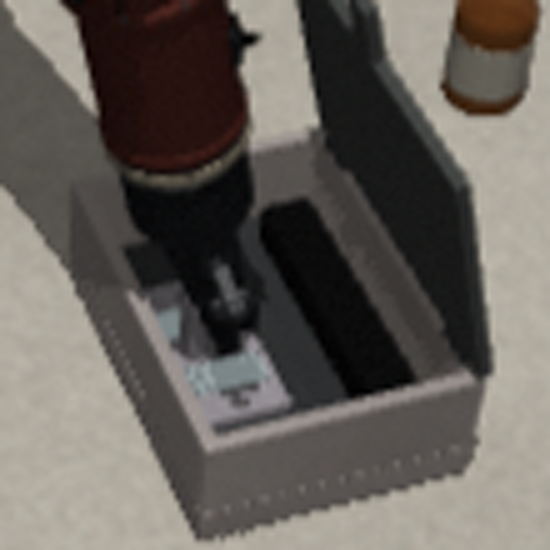

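The dowels show through both holes at (224,263) and (412,264) with no side force. I'll go on down to floor contact.

```bash
python3 - <<'E'
from h import *
d=np.radians; q=quat2(d(12),PY)
for h in np.arange(65.1,62.4,-.4):
    T=tcp_for(GT+[0,0,h],q); arm.move_l(T,q,max_speed=20); 
    s=arm.read_state(); print(h.round(1),round(s["time_s"],2),s["force"].round(1),(s["eef_pos"]-T).round(2))
    if s["force"][2]>4: break
snap("wrist","w15")
E
```

```text
65.1 35.89 [-0.3  0.8 -0.8] [ 0.07 -0.02  0.03]
64.7 36.14 [-2.4 -1.1  5.6] [ 0.05 -0.03  0.4 ]
```

Floor contact came at grasp height 64.7 mm; 65 mm was predicted for a seated carrier. I'll release and back off along the tool axis.

```bash
python3 - <<'E'
from h import *
d=np.radians; q=quat2(d(12),PY); z=R.from_quat(q).apply([0,0,1])
arm.release(); s=arm.read_state(); print(s["time_s"],s["force"].round(1))
p=s["eef_pos"]; arm.move_l(p-30*z,q,max_speed=60); arm.move_l(p-90*z,q,max_speed=120)
snap("wrist","w16")
T=p-90*z; T[2]=0; 
arm.move_l(p-90*z+[0,0,150]-60*RY,q,max_speed=200)
c,f=snap("wrist","w17"); np.save("cal17.npy",c,allow_pickle=True)
s=arm.read_state(); print(s["time_s"],s["force"].round(1))
c,f=snap("scene","s17"); cv2.imwrite("pics/s17c.png",cv2.resize(f[110:260,290:440],None,fx=4,fy=4,interpolation=cv2.INTER_CUBIC))
E
```

```text
36.8417 [ 0.7  0.5 -0.4]
39.2 [ 0.2 -0.1 -0.4]
```

View pics/w16.png

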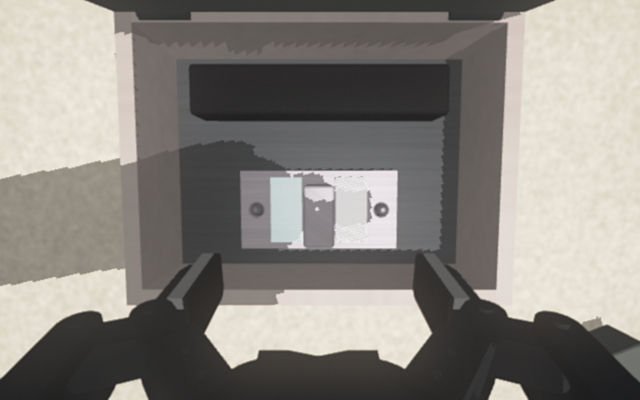

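View pics/s17c.png

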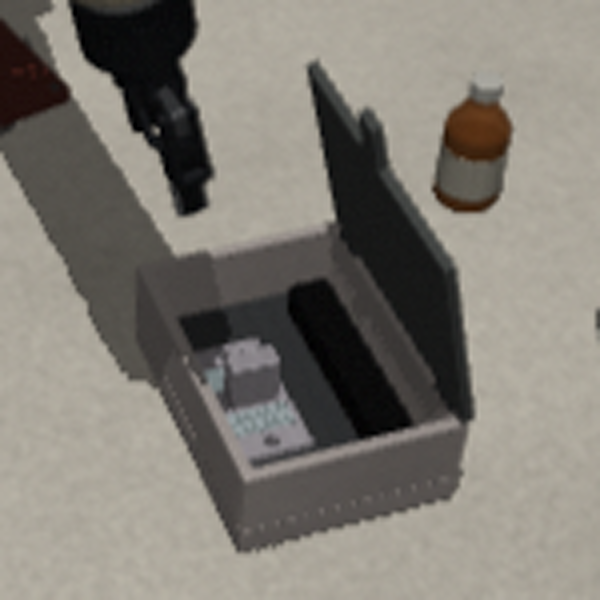

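View pics/w17.png

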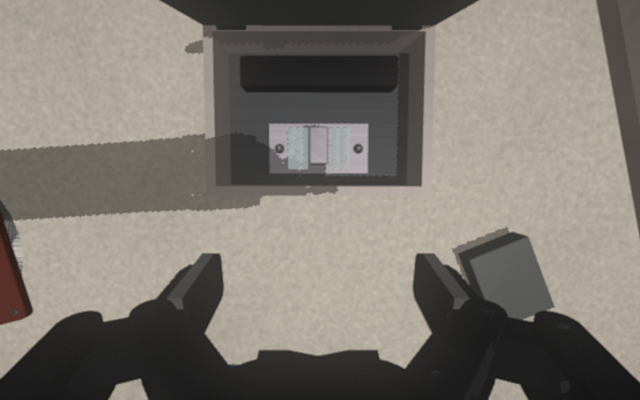

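The carrier is seated, with dowels centred in both holes at w16 (257,210) and (381,210). One numeric check of the lid angle and plate height, then hand in.

```bash
python3 - <<'E'
from h import *
cs=arm.calibration("scene"); o,v=ray(cs,(290+368/4,110+112/4)); t=((HINGE-o)@RX)/(v@RX); P=o+v*t-HINGE
print("tab tip r",np.linalg.norm(P),"angle",np.degrees(np.arctan2(P[2],-P@RY)))
print([proj(cs,tab(np.radians(a),215,5)).round(1) for a in (65,76,85)])
ct=arm.calibration("top"); f=arm.grab_frame("top"); cv2.imwrite("pics/t18.png",f[:,:,::-1])
a=cv2.imread("pics/top0.png").astype(int); b=f[:,:,::-1].astype(int)
for n,(x,y) in dict(bottle=(193,232),beaker=(199,170),box=(364,146)).items(): print(n,np.abs(a-b).max(2)[y-18:y+18,x-18:x+18].mean().round(1))
c=np.load("cal17.npy",allow_pickle=True).item(); H=[onz(c,u,44) for u in ((279.5,148.5),(358.5,148.5))]; print("dowel/hole mid seen",(H[0]+H[1])/2,np.linalg.norm(H[0]-H[1]))
arm.job_done(); print(arm.read_state()["time_s"])
E
```

```text
tab tip r 218.63489863354545 angle 77.4579608940478
[array([368.6, 145.5]), array([382., 139.]), array([393. , 135.2])]
bottle 8.6
beaker 9.0
box 38.8
dowel/hole mid seen [554.4358755    4.74664524  44.        ] 94.82632245162466
the job is handed in; nothing more can be done
the job is handed in; nothing more can be done
```

View pics/t18.png

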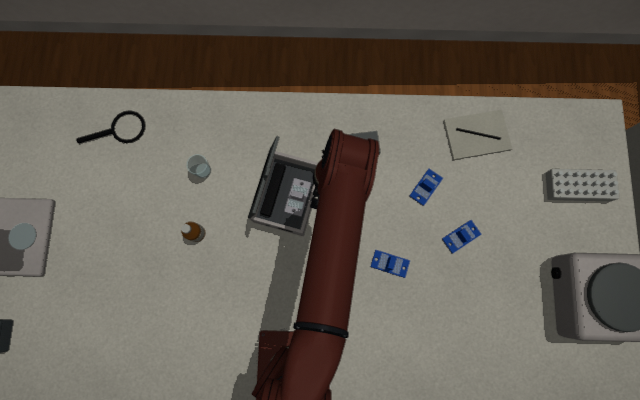

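I lifted the lid to about 76°, let go and watched it hold for 2 s, then lowered the carrier by its fin onto both dowels and released it. The job was handed in shortly after 39 s; no verdict was reported.

**Failures and disagreements**
- **First grasp missed:** The first grasp of the tab closed on nothing, and the lid was not moved. Pictures showed the fingertips sit about 28 mm farther back along the tool than stated, so I corrected for that and the second grasp held.
- **Bay position:** My two measurements of the bay midpoint differ by about 1.7 mm. I used the close wrist-camera one, and the carrier went on with almost no side force.

**Last checks**
- **Lid:** After release, the scene view showed no visible change over 2 s. The final estimate from the tab tip was 77°, within the 63–87° range.
- **Carrier:** Both dowels show centred in the holes and the plate looks level. Floor contact came within about 0.3 mm of the height expected for a seated carrier. I judged tilt by eye only.
- **Bystanders:** The bottle and beaker stand where they started. The picture-difference check on the slide box came out high (38.8, against about 9 for the others) because the arm hid most of it in the last top view. The last wrist view shows it upright on the bench; nothing of mine touched it as far as I can tell, but I did not re-measure its position.

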